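# Pair the cordless scanner and hold it on a parcel's label

### The arm

A 6-joint arm with a two-finger parallel gripper is mounted at the origin on the work surface. World frame = base frame: x ahead of the robot, y to its left, z up, the work surface at z = 0. Lengths are in m, angles in rad, forces in N, time in s.
With the tool pointing down it reaches from about 0.425 to 0.95 m from the base axis. Payload 3.5 kg.
Tool frame: the origin (TCP) lies midway between the tips of the shut fingers; the grasp point (between the pads) lies 19 mm behind it; z points along the fingers, y is the line along which they close (so a half turn about z gives the same grasp; the last joint's range is limited). The gripper opens to 85 mm and grips with 20 to 120 N. Pads are 22 mm wide; open, the fingers measure 114 mm over their backs; the gripper's body (76 mm by 85 mm) begins 54 mm behind the grasp point. The pads swing forward as they close: fully open they stand 13 mm farther back than shut.
Start: joints at [-1.317, 0.286, 1.577, -0, 1.279, -0.15], TCP at [0.265, -0.621, 0.231] pointing down, gripper open.
Joint ranges: [-2.77, 2.77], [-0.9, 2.22], [0.21, 2.48], [-1.53, 4.67], [0.24, 2.81], [-2.84, 2.84]. Speed limits (rad/s): [2.79, 2.79, 3.14, 3.14, 3.14, 3.14].

### API

Orientations are given as a unit quaternion [x, y, z, w].
In Python, from plant import ctrl gives the robot as it stands. The module is installed in compiled form; this text tells all that it offers.
- The arm moves only by the shell command python3 -m inch 'ROWS' [FORCE]. ROWS is JSON, a list of rows, each a list of 5 numbers: the closure, from 0 (fully open) to 1 (shut), then the shift along the tool's x, y, z in m, then the turn about the tool's z in degrees. A call has 1 to 5 rows; each row is the pose to reach, as a shift and turn from the pose commanded when the call began, along the tool's axes at that moment; what a row does not reach only later rows make up. A row lasts 1/12 s, in which the tool goes at most 41.7 mm and 7.16 degrees, less where a joint would pass 70% of its speed; a pose out of reach is approached as far as the arm can. A call with a gripper value outside its range is refused whole. The fingers move at their own pace and stop on an object; FORCE is the grip in N (left out, the last holds). Time passes only in rows, so rows that repeat a pose let the fingers close. It gives the time, the measured TCP pose, the force, the opening and the grip force at its end, in the units of the state.
- ctrl.get_state(): the state, without advancing time (a new reading comes with each control period).
- ctrl.read_camera(name): name is "scene" or "top"; returns a dict with "pixels" (480x640x3 uint8, red, green, blue), "depth" (480x640 float32, m along the optical axis (not along the pixel's ray), 0 where there is no reading), "fx", "fy", "cx", "cy" (pixels), "D" ([k1, k2, p1, p2, k3] as OpenCV has them; the pictures are not rectified), "xyz" and "rotation" of the camera in the world. Camera axes: x right, y down, z forward; pixel columns grow to the right and rows downward; lengths in m; the calibration is good to about 2 mm. A picture is of the moment at which its call begins.
- ctrl.sign_off(): hands the job in; it is judged then, once.
Trained networks look in a picture, given as the dict that the camera call returned (one of the last four; its "shot" number tells which), for a name from the list of things; names that differ only in an ending like _2 or _b are one class to them, and where a whole thing is asked for, a point or a joint stands for the part that bears it (a point fixed in the world has none). Each returns a list of dicts, best first, with "score" (0 to 1); they miss things now and then, are a little off and sometimes report something else, mostly with a low value. They report only what shows in the picture. A call takes as long as a camera call. They do not tell look-alikes from the thing itself.
- ctrl.spot_in(query, picture): "at" ([column, row] in pixels, amid what is visible of it).
- ctrl.tip_of(query, picture): "at" ([column, row] in pixels: a listed point, or the origin of a listed thing).
The state is a dict: "time": time; "qpos": joint angles; "dq": joint speeds; "joint_efforts": joint torques, N m; "eef_pos": TCP position; "tcp_rot": TCP orientation; "contact_force": force on the tool from outside, world axes, zero at the start; "wrist_torque": the same for the moment, N m; "opening": opening from 0.0 (shut) to 1.0 (fully open); "finger_force": force on a finger pad.
Only numpy, scipy, OpenCV 4.12 (cv2) and the standard library are available. Lean on these libraries where they do the work, as an engineer would, in place of code of your own. Each camera call takes 0.05 s, during which the arm holds its last target. There are 200 camera calls.

### The job

Pair the cordless scanner: take the pin stylus out of the pen stand, push the orange recessed button of the scanner's charging station fully home with the stylus's pin for a moment, and stand the stylus back in its own hole, pin down and fully home. Then draw the scanner up out of its pocket, carry it over to the parcel, tip its nose about 45 degrees down so that the window points at the middle of the bar-code label from 10 to 20 cm away, and finish while holding it there steadily in the air, touching nothing else. Leave the bottles, caps, tape and marker where they are.

Things in the scene. Friction and masses are not known exactly. Their poses are not given: they have to be found in the camera images.
- pair_button (a joint): small orange round spring button, 9 mm across, sunk in the flat top of the scanner station's side console; travel in m: 0 = out, 0.004 = fully home. Spring force about 1.2 N at the start, 4 N fully home; it springs back when let go
- button_top (a point): centre of the orange button's top (moves down with it). At rest it lies 5 mm below the console's top, in a round recess 12 mm in diameter with a pale ring round it, too narrow for the robot's fingers; it is 25 mm above the table
- cradle: black charging station, fixed. Origin on the table under the pocket's centre; z up, front is -x. Upright pocket, 54 x 50 mm outside, 42 x 38 mm inside, floor 14 mm and rim 56 mm above the table, on a foot 104 x 80 mm. On its +y side a console 104 x 80 mm, 30 mm high, y from 40 to 120 mm, with the recessed button at x = -12, y = 80 mm
- scanner: cordless pistol scanner, 0.17 kg, handle loose in the cradle's pocket (42 mm deep, 4 mm play); draws straight up. Origin at the handle's underside centre, z up, nose along its -x. Black handle 34 x 30 mm, z 0 to 98 mm; grey head with flat upright sides 52 mm apart (y), x -50 to 42, z 96 to 138 mm: grip it there, 117 mm above the origin; black nose 60 mm wide, x -60 to -44 mm
- scanner_window (a point): centre of the scanner's red reading window, at x = -60, y = 0, z = 117 mm of the scanner, axes as the scanner's: it looks along -x
- stylus: pin stylus, 138 mm long, 30 g, upright in the stand, pin down. Origin at the pin's tip, z along it to the top. Steel pin 5 mm thick, 38 mm long, then a flange 18 mm across and 4 mm thick, then a round yellow handle 14 mm thick, z = 42 to 138 mm. In the stand its flange rests on the block's top, tip 38 mm below that top
- stylus_tip (a point): tip of the stylus's pin (same point as the stylus's origin)
- pen_stand: wooden block 112 x 48 mm, 46 mm high, fixed to the table, with two upright holes 40 mm deep: at x = -30 mm of the block a 10 mm hole for the stylus, at x = +30 mm a 19 mm hole in which the marker stands. Origin at the centre of its underside, z up
- stylus_hole (a point): centre of the mouth of the stylus's hole, on the block's top, 46 mm above the table
- parcel: closed cardboard parcel, 210 x 170 mm and 110 mm high, heavy, with a strip of tape along the middle (x) of its top; origin at the centre of its underside, z up
- label (a point): centre of the white bar-code label (84 x 46 mm, black bars) lying flat on the parcel's top, at y = +51 mm of the parcel, 111 mm above the table
- teal_bottle_1: flat teal oil bottle, 62 x 38 mm, 150 mm high; origin at the centre of its underside; a bystander, to be left where it is
- teal_bottle_2: second flat teal oil bottle, 62 x 38 mm, 150 mm high; origin at the centre of its underside; a bystander, to be left where it is
- brown_bottle: small brown oil bottle with white cap, 50 x 36 mm, 125 mm high; origin at the centre of its underside; a bystander, to be left where it is
- clear_bottle: empty clear bottle with cream cap, 62 x 40 mm, 150 mm high; origin at the centre of its underside; a bystander, to be left where it is
- tape_roll: roll of brown packing tape lying flat, 96 mm across, 48 mm high; origin at the centre of its underside; a bystander, to be left where it is
- cap_1: loose white screw cap, 34 mm across, 18 mm high; origin at the centre of its underside; a bystander, to be left where it is
- cap_2: another loose white screw cap, 34 mm across, 18 mm high; origin at the centre of its underside; a bystander, to be left where it is
- marker: blue-capped white marker pen, 17 mm thick, standing in the other hole of the pen stand, 135 mm high (95 mm of it above the block); origin at the centre of its underside; a bystander, to be left where it is
Not all that is in view belongs to the job. Leave any yellow look-alike of the scanner alone.

How it is judged:
On the way, in this order (a step that is already met when the one before it is completed fails the run):
1. the button is pushed at least 3 mm of its 4 mm in by the stylus (value of joint pair_button above 0.003 m and contact force between stylus and cradle above 0.5 N), for 0.1 s.
2. the stylus stands in its hole again, let go, at least 33 of 38 mm deep, while the scanner is still in its pocket (horizontal distance between stylus_tip and stylus_hole below 0.006 m and z of stylus_tip in the frame of stylus_hole below -0.033 m and contact force between stylus and the fingers below 0.1 N and z of scanner in the frame of cradle below 0.03 m), for 0.2 s.
3. the scanner is drawn up clear of the pocket in the fingers (z of scanner in the frame of cradle above 0.06 m and contact force between scanner and the fingers above 1 N and contact force between scanner and cradle below 0.1 N), for 0.1 s.
At the end, for the whole second after the job is handed in: fingers alone hold the scanner still, window over 140 mm high, 80 to 220 mm from the label, nose 30 to 65 degrees below level, sight line within 25 mm (sideways, up-down) of the label's centre; stylus released in its own hole, at least 33 mm deep, within 6 mm of its axis (angle between scanner's own x axis and vertical between 0.436 and 1.047 rad and x of label in the frame of scanner_window between -0.22 and -0.08 m and y of label in the frame of scanner_window between -0.025 and 0.025 m and z of label in the frame of scanner_window between -0.025 and 0.025 m and contact force between scanner and the fingers above 1 N and height (world z) of scanner_window above 0.14 m and linear speed of scanner below 0.03 m/s and angular speed of scanner below 0.15 rad/s and contact force between scanner and cradle below 0.1 N and contact force between scanner and parcel below 0.1 N and contact force between scanner and pen_stand below 0.1 N and contact force between scanner and teal_bottle_1 below 0.1 N and contact force between scanner and teal_bottle_2 below 0.1 N and contact force between scanner and brown_bottle below 0.1 N and contact force between scanner and clear_bottle below 0.1 N and horizontal distance between stylus_tip and stylus_hole below 0.006 m and z of stylus_tip in the frame of stylus_hole below -0.033 m and contact force between stylus and the fingers below 0.1 N); the arm keeps its last pose, push and grip.
It fails at once if a bystander (bottle, cap, tape roll, marker) is shifted more than 40 mm or a bottle knocked over (distance of any of teal_bottle_1, teal_bottle_2, brown_bottle, clear_bottle, tape_roll, cap_1, cap_2, marker from where it was at the start of the episode above 0.04 m or angle between any of teal_bottle_1, teal_bottle_2, brown_bottle, clear_bottle's own z axis and vertical above 0.6 rad).
It fails at once if the scanner is dropped or laid down outside its pocket (horizontal distance between scanner and cradle above 0.06 m and contact force between scanner and the fingers below 0.01 N).
It also fails if it takes over 72 s, if anything falls off the work surface, if the arm or the gripper's body presses on something with over 40 N, if the wrist force passes 120 N, or if a joint passes its speed limit or range.

## Working session

There is one attempt and no reset: what is moved stays moved. The work goes in short steps, Python scripts to look and compute and a shell command to move; the robot and the scene stay as the last step left them, time stands still between calls to the robot, and variables do not carry over. Pictures are saved under pics/ and viewed, at most 13 in all, crops included, and the job is handed in when it is done.

```bash
mkdir -p pics
cat > h.py <<'E'
import numpy as np, cv2
from plant import ctrl
from scipy.spatial.transform import Rotation as R
def cam(n): return ctrl.read_camera(n)
def rot(p):
    r=np.array(p["rotation"],float)
    return r if r.shape==(3,3) else R.from_quat(r).as_matrix()
def ray(p,uv):
    K=np.array([[p["fx"],0,p["cx"]],[0,p["fy"],p["cy"]],[0,0,1]])
    u=cv2.undistortPoints(np.array([[uv]],float),K,np.array(p["D"],float))[0,0]
    return rot(p)@np.array([u[0],u[1],1.0])
def atz(p,uv,z):
    d=ray(p,uv);o=np.array(p["xyz"]);return o+d*(z-o[2])/d[2]
def dep(p,uv):
    c,r=int(round(uv[0])),int(round(uv[1]))
    w=p["depth"][max(r-1,0):r+2,max(c-1,0):c+2];w=w[w>0]
    return np.array(p["xyz"])+ray(p,uv)*(np.median(w) if len(w) else np.nan)
def pix(p,X):
    K=np.array([[p["fx"],0,p["cx"]],[0,p["fy"],p["cy"]],[0,0,1]])
    c=rot(p).T@(np.array(X,float)-p["xyz"])
    return cv2.projectPoints(c[None],np.zeros(3),np.zeros(3),K,np.array(p["D"],float))[0].ravel()
def save(p,f,crop=None,s=1):
    im=p["pixels"][:,:,::-1]
    if crop: a,b,c,d=crop; im=im[b:d,a:c]
    cv2.imwrite("pics/"+f,cv2.resize(im,None,fx=s,fy=s,interpolation=cv2.INTER_CUBIC))
E
python3 - <<'E'
from h import *
np.set_printoptions(precision=4,suppress=True)
H=dict(button_top=.025,stylus_hole=.046,label=.111,cradle=0,scanner=.014,scanner_window=.131,stylus=.008,pen_stand=0,parcel=0,marker=.006)
for n in("scene","top"):
    p=cam(n);save(p,n+"0.png");print(n,p["xyz"],p["fx"],rot(p).round(3).tolist())
    for q,z in H.items():
        for d in ctrl.tip_of(q,p)[:3]:print(q,np.round(d["at"],1),round(d["score"],2),atz(p,d["at"],z)[:2])
print(ctrl.get_state())
E
```

```text
scene [ 1.0368 -0.5408  0.7379] 499.3088839028937 [[0.754, 0.423, -0.503], [0.657, -0.474, 0.586], [0.009, -0.773, -0.635]]
button_top [198.8 381.7] 0.7 [ 0.5644 -0.3042]
button_top [182.1 358. ] 0.41 [ 0.5035 -0.2929]
stylus_hole [181.7 358.8] 0.84 [ 0.5201 -0.3017]
label [306.5 225.2] 0.74 [0.4855 0.0522]
cradle [400.2 212.9] 0.94 [0.5287 0.3506]
scanner [375.6 245.9] 0.87 [0.5678 0.1916]
scanner [350.7 180.9] 0.72 [0.3577 0.3653]
scanner [401.6 207.9] 0.68 [0.5291 0.3535]
scanner_window [386.4 163.8] 0.89 [0.4837 0.3341]
scanner_window [330.3 138.5] 0.84 [0.3041 0.3407]
scanner_window [353.6 210.2] 0.83 [0.5415 0.1355]
stylus [185.5 369.5] 0.63 [ 0.5156 -0.2983]
pen_stand [198.7 381.1] 0.76 [ 0.5468 -0.2952]
pen_stand [402.3 207.8] 0.64 [0.5203 0.3724]
pen_stand [183.4 358.4] 0.51 [ 0.4873 -0.2832]
parcel [295.9 284.7] 0.95 [ 0.5089 -0.0079]
marker [212.4 390.1] 0.9 [ 0.5825 -0.2929]
top [0.3806 0.0422 1.0358] 498.3969797267327 [[-0.001, -0.984, 0.176], [-0.999, -0.005, -0.036], [0.036, -0.176, -0.984]]
button_top [294.4 269.3] 0.32 [0.506 0.048]
stylus_hole [462.5 260.1] 0.6 [ 0.
[... 521 characters left out ...]
3.7] 0.51 [ 0.3332 -0.2493]
stylus [462.1 262.3] 0.49 [ 0.5236 -0.308 ]
pen_stand [455.5 250. ] 0.57 [ 0.5514 -0.2974]
parcel [317.4 269. ] 0.65 [0.5099 0.    ]
marker [451.4 238.7] 0.63 [ 0.575  -0.2876]
{'time': 1.1, 'qpos': array([-1.317 ,  0.2863,  1.5767,  0.    ,  1.2786, -0.15  ]), 'dq': array([ 0.0021, -0.0014,  0.0002, -0.0008, -0.0015,  0.0008]), 'joint_efforts': array([ -0.0003, -40.5977, -29.2942,  -0.0002,   0.0006,   0.    ]), 'eef_pos': array([ 0.2652, -0.6207,  0.2314]), 'tcp_rot': array([0.9797, 0.2005, 0.    , 0.    ]), 'contact_force': array([ 0.0739, -0.2708, -0.6336]), 'wrist_torque': array([-0.0035, -0.0203,  0.0483]), 'finger_force': 0.0, 'opening': 0.9983626297824864}
```

View pics/scene0.png

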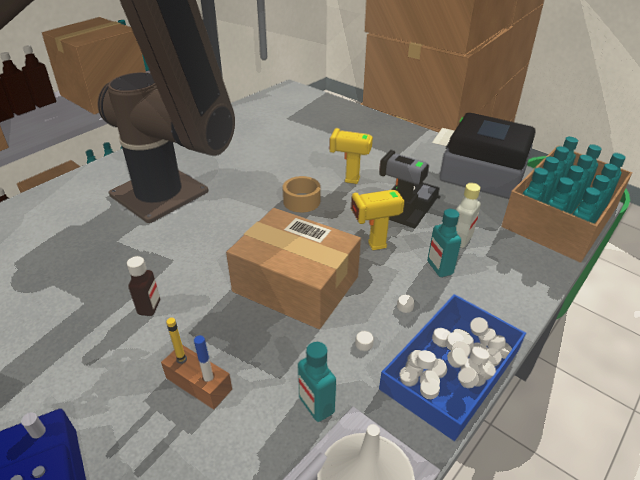

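View pics/top0.png

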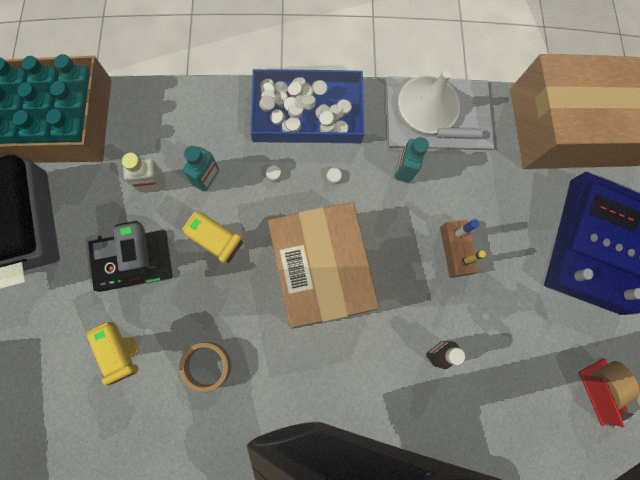

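The scene image shows the grey scanner in its station at (405,175). The yellow look-alikes are at (350,150) and (377,210). The stylus is at (175,340), next to the marker at (203,358).

Candidates in the top picture:
- **Scanner:** grey (130,245), yellow (213,236), yellow (112,353). I choose grey.
- **Stylus:** yellow (475,257) or the blue-capped marker (467,228). I choose yellow.

Next is one close crop to check both choices.

Run:
```python
from h import *
np.set_printoptions(precision=4,suppress=True)
t=cam("top");s=cam("scene")
def c(p,a,b,w,h,k): return cv2.resize(p["pixels"][b:b+h,a:a+w,::-1],None,fx=k,fy=k,interpolation=cv2.INTER_CUBIC)
A=c(t,75,205,110,100,3.6);B=c(t,430,205,110,100,3.6) 
C=c(s,360,135,110,100,2.5) if 0 else c(s,370,140,99,62,4);D=c(s,150,305,99,90,4)
C=cv2.resize(C,(396,360)) if 0 else cv2.resize(s["pixels"][140:230,360:459,::-1],(396,360),interpolation=cv2.INTER_CUBIC)
D=D[:300]; C=C[:240] if 0 else C
m=np.vstack([np.hstack([A[:300],B[:300]]),np.hstack([C[:300],D[:300]])]);cv2.imwrite("pics/m1.png",m)
# button by colour near detected console
for p in(t,s):
    for X in ([.53,.35,0],[.515,.43,.03]):print(pix(p,X))
# fine parcel/cradle orientation by top segmentation: label, pen stand
hsv=cv2.cvtColor(t["pixels"],cv2.COLOR_RGB2HSV)
def rect(mask,z,roi):
    m=np.zeros(mask.shape,np.uint8);a,b,c_,d=roi;m[b:d,a:c_]=mask[b:d,a:c_]
    pts=np.argwhere(m>0)[:,::-1]
    W=np.array([atz(t,u,z)[:2] for u in pts],np.float32);return cv2.minAreaRect(W)
gray=t["pixels"].max(2)
dt=np.array(t["depth"])
# height map
H,W=dt.shape
def height(roi):
    a,b,c_,d=roi;return np.array([[dep(t,(u,v)) for u in range(a,c_)] for v in range(b,d)])
r=(260,195,385,335);P=height(r);m=(abs(P[...,2]-.111)<.006)
print("parcel",cv2.minAreaRect(P[m][:,:2].astype(np.float32)),P[m][:,2].mean())
r=(430,210,490,285);P=height(r);m=(abs(P[...,2]-.046)<.006);print("stand",cv2.minAreaRect(P[m][:,:2].astype(np.float32)),m.sum())
r=(80,215,180,300);P=height(r);m=(abs(P[...,2]-.030)<.005);print("console",cv2.minAreaRect(P[m][:,:2].astype(np.float32)),m.sum())
m=(abs(P[...,2]-.152)<.005);print("head",cv2.minAreaRect(P[m][:,:2].astype(np.float32)),m.sum(),P[...,2].max())
```

```text
[151.1917 258.6497]
[108.4995 263.4969]
[400.5079 213.2075]
[414.3412 187.8122]
parcel ((0.5080580711364746, -0.005349941551685333), (0.21237041056156158, 0.17045922577381134), 12.271946907043457) 0.11054584187174313
stand ((0.5514009594917297, -0.29726624488830566), (0.11310522258281708, 0.053466927260160446), 7.9494428634643555) 1062
console ((0.5253919363021851, 0.3974522650241852), (0.10551277548074722, 0.14701735973358154), 11.084257125854492) 1415
head ((0.5242496728897095, 0.34740132093429565), (0.10356532782316208, 0.057099033147096634), 9.917939186096191) 1482 0.15530771463966786
```

View pics/m1.png

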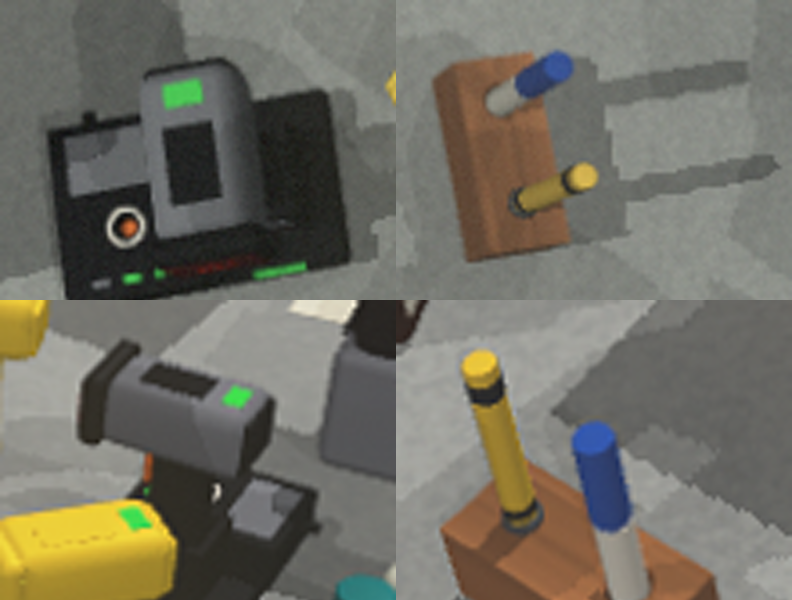

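The crop confirms both choices: the grey scanner sits in the black station, with the orange button in its pale ring at top pixel (110.3,268.3). The yellow stylus is in the stand at top (462,262) at its base, and the blue marker is in the other hole.

```bash
cat >> h.py <<'E'
def go(X,yaw=None):
    "shift in tool axes to world point X, and turn so that tool x has world yaw (deg)"
    s=ctrl.get_state();M=R.from_quat(s["tcp_rot"]).as_matrix()
    y=np.degrees(np.arctan2(M[1,0],M[0,0]))
    print("shift mm",(M.T@(np.array(X)-s["eef_pos"])*1000).round(1),"turn",None if yaw is None else round((y-yaw+180)%360-180,2),"yaw",round(y,2),"pos",s["eef_pos"].round(4),"t",s["time"],"F",s["contact_force"].round(1),"op",round(s["opening"],3))
E
python3 - <<'E'
from h import *
np.set_printoptions(precision=4,suppress=True)
t=cam("top");s=cam("scene")
print("button px",atz(t,(110.3,268.3),.027),"pred px",pix(t,[.507,.4262,.027]))
def blob(p,lo,hi,roi):
    a,b,c,d=roi;h=cv2.cvtColor(p["pixels"],cv2.COLOR_RGB2HSV)[b:d,a:c]
    m=cv2.inRange(h,lo,hi);n,l,st,ce=cv2.connectedComponentsWithStats(m);i=1+st[1:,4].argmax();return ce[i]+[a,b],st[i,4]
u,n=blob(t,(3,120,120),(18,255,255),(100,255,122,282));print(u,n,atz(t,u,.025))
u,n=blob(t,(0,0,180),(180,60,255),(275,240,320,300));print("label",u,n,atz(t,u,.111))
# stylus top in both views
for p,roi in((t,(470,245,490,262)),(s,(165,315,182,325))):
    u,n=blob(p,(20,120,120),(32,255,255),roi);print("styl top",u,n,atz(p,u,.146))
print(pix(t,[.5217,-.3014,.146]),pix(s,[.5217,-.3014,.146]),pix(t,[.5217,-.3014,.05]),pix(s,[.5217,-.3014,.05]))
go([.5217,-.3014,.23],8)
E
```

```text
button px [0.5055 0.4267 0.027 ] pred px [110.5708 267.5698]
[110.6154 267.6154] 13 [0.5072 0.4269 0.025 ]
label [295.7237 267.6382] 456 [0.4985 0.045  0.111 ]
styl top [481.4783 253.7174] 46 [ 0.5205 -0.2991  0.146 ]
styl top [170.625  321.2143] 56 [ 0.523  -0.3036  0.146 ]
[482.6348 253.0945] [171.3136 320.0101] [465.661 260.402] [181.9943 357.7568]
shift mm [ 361.3 -192.8    1.3] turn 15.14 yaw 23.14 pos [ 0.2652 -0.6207  0.2313] t 1.3 F [-0.1 -0.4 -0.6] op 0.999
```

```bash
python3 -m inch '[[0,0.035,-0.019,0,3],[0,0.07,-0.038,0,6],[0,0.105,-0.057,0,9],[0,0.14,-0.076,0,12],[0,0.175,-0.094,0,15.1]]' 60
python3 - <<'E'
from h import *
go([.5217,-.3014,.23],8)
E
```

```text
time: 1.72
eef_pos: [0.39, -0.4639, 0.2314]
tcp_rot: [0.998, 0.068, 0.0, 0.0]
contact_force: [1.7, -1.0, -1.2]
opening: 1.002
finger_force: 0.0
shift mm [ 152.7 -143.     1.4] turn -0.15 yaw 7.85 pos [ 0.39   -0.4639  0.2314] t 1.7167 F [ 1.7 -1.  -1.2] op 1.002
```

```bash
python3 -m inch '[[0,0.031,-0.029,0,0],[0,0.061,-0.057,0,0],[0,0.092,-0.086,0,0],[0,0.122,-0.114,0,0],[0,0.152,-0.143,0,0]]'; python3 -m inch '[[0,0,0,0,0],[0,0,0,0,0]]'
python3 - <<'E'
from h import *
go([.5217,-.3014,.106],8)
t=cam("top");s=cam("scene")
a=t["pixels"][190:310,410:530,::-1];b=s["pixels"][250:400,120:270,::-1]
cv2.imwrite("pics/m2.png",np.hstack([cv2.resize(a,(390,390)),cv2.resize(b,(390,390))]))
E
```

```text
time: 2.13
eef_pos: [0.5206, -0.3012, 0.2317]
tcp_rot: [0.998, 0.07, 0.0, 0.0]
contact_force: [0.3, -0.5, -0.5]
opening: 0.997
finger_force: 0.0
time: 2.3
eef_pos: [0.5207, -0.301, 0.2315]
tcp_rot: [0.997, 0.072, -0.0, 0.0]
contact_force: [-0.6, 0.1, -0.2]
opening: 1.002
finger_force: 0.0
shift mm [  1.    0.5 125.5] turn 0.29 yaw 8.29 pos [ 0.5207 -0.301   0.2315] t 2.3 F [-0.6  0.1 -0.2] op 1.002
```

View pics/m2.png

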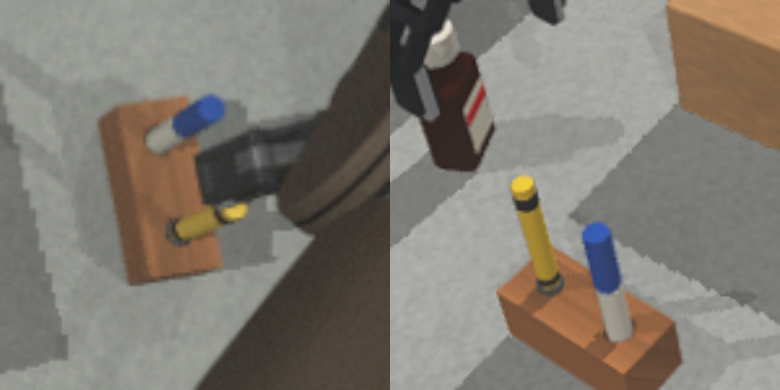

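The stylus stands upright and clear of the marker. The gripper's fingers straddle the stylus line in the scene view at about (131,288) and (181,256). I descend and grip.

```bash
python3 -m inch '[[0,0.001,0,0.03,0],[0,0.001,0,0.06,0],[0,0.001,0,0.09,0],[0,0.001,0,0.115,0],[0,0.001,0,0.125,0]]' 60; python3 -m inch '[[1,0,0,0,0],[1,0,0,0,0],[1,0,0,0,0],[1,0,0,0,0],[1,0,0,0,0]]' 60;python3 -m inch '[[1,0,0,0,0],[1,0,0,0,0],[1,0,0,0,0],[1,0,0,0,0],[1,0,0,0,0]]' 60
```

```text
time: 2.82
eef_pos: [0.5172, -0.3028, 0.1017]
tcp_rot: [0.998, 0.069, -0.003, -0.002]
contact_force: [-1.3, 0.1, 0.3]
opening: 1.0
finger_force: 0.0
time: 3.23
eef_pos: [0.5215, -0.3037, 0.1085]
tcp_rot: [0.998, 0.07, 0.001, 0.001]
contact_force: [-0.1, 0.1, -0.2]
opening: 0.3
finger_force: 0.0
time: 3.65
eef_pos: [0.5214, -0.3033, 0.1081]
tcp_rot: [0.998, 0.07, 0.001, 0.001]
contact_force: [-1.0, -0.1, 5.0]
opening: 0.144
finger_force: 58.4
```

```bash
python3 -m inch '[[1,0,0,-0.02,0],[1,0,0,-0.06,0],[1,0,0,-0.1,0],[1,0,0,-0.14,0],[1,0,0,-0.18,0]]' 60; python3 -m inch '[[1,0,0,0,0],[1,0,0,0,0],[1,0,0,0,0]]'
python3 - <<'E'
from h import *
go([.507,.4265,.29],8)
for n in("scene","top"):
    p=cam(n); u=pix(p,np.array(ctrl.get_state()["eef_pos"])-[0,0,.1]); print(n,u,[(np.round(d["at"],1),d["score"]) for d in ctrl.tip_of("stylus_tip",p)[:2]])
    a,b=int(u[0]),int(u[1]);a=min(max(a,80),560);b=min(max(b,100),380)
    globals()[n]=cv2.resize(p["pixels"][b-100:b+60,a-80:a+80,::-1],(390,390))
cv2.imwrite("pics/m3.png",np.hstack([scene,top]))
E
```

```text
time: 4.07
eef_pos: [0.5201, -0.3023, 0.2874]
tcp_rot: [0.998, 0.07, -0.0, -0.0]
contact_force: [0.4, -0.0, -0.0]
opening: 0.143
finger_force: 58.8
time: 4.32
eef_pos: [0.5202, -0.3024, 0.2855]
tcp_rot: [0.998, 0.07, -0.0, -0.0]
contact_force: [-1.2, 0.2, -1.0]
opening: 0.148
finger_force: 58.8
shift mm [  89.  -723.6   -4. ] turn 0.05 yaw 8.05 pos [ 0.5202 -0.3024  0.2855] t 4.3167 F [-1.2  0.2 -1. ] op 0.148
scene [165.51322424 302.90931533] [(array([164.3, 300.3]), 0.92), (array([211.6, 389.7]), 0.68)]
top [490.61290003 250.97661015] [(array([489.4, 252.1]), 0.64)]
```

View pics/m3.png

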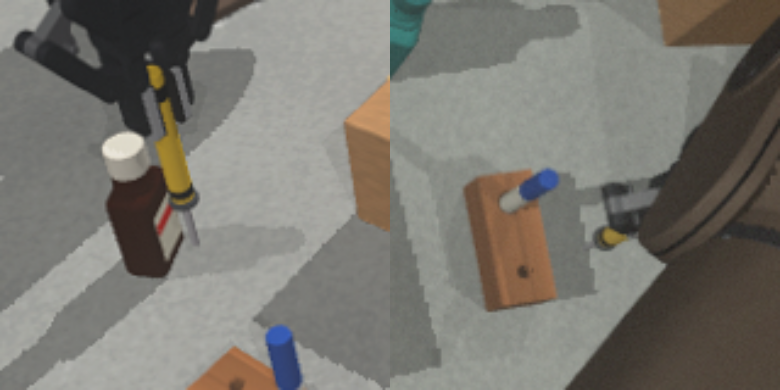

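The stylus is in the fingers and upright. The pin tip is at scene (165,303), where the arm pose predicts it. I carry it to the button.

```bash
python3 -m inch '[[1,0.003,-0.025,-0.004,0],[1,0.008,-0.06,-0.004,0],[1,0.013,-0.1,-0.004,0],[1,0.018,-0.14,-0.004,0],[1,0.022,-0.18,-0.004,0]]'; python3 -m inch '[[1,0.005,-0.04,0,0],[1,0.01,-0.08,0,0],[1,0.014,-0.12,0,0],[1,0.018,-0.15,0,0],[1,0.022,-0.18,0,0]]';python3 -m inch '[[1,0.005,-0.04,0,0],[1,0.01,-0.08,0,0],[1,0.014,-0.12,0,0],[1,0.018,-0.15,0,0],[1,0.022,-0.18,0,0]]';python3 -m inch '[[1,0.005,-0.04,0,0],[1,0.01,-0.08,0,0],[1,0.014,-0.12,0,0],[1,0.018,-0.15,0,0],[1,0.022,-0.18,0,0]]';python3 -m inch '[[1,0,0,0,0],[1,0,0,0,0],[1,0,0,0,0]]'
python3 - <<'E'
from h import *
go([.507,.4265,.15],8)
for n in("scene","top"):
    p=cam(n); u=pix(p,np.array(ctrl.get_state()["eef_pos"])-[0,0,.1]); print(n,u,[(np.round(d["at"],1),d["score"]) for d in ctrl.tip_of("stylus_tip",p)[:2]])
E
```

```text
time: 4.93
eef_pos: [0.5164, -0.1198, 0.2888]
tcp_rot: [0.998, 0.07, -0.001, -0.001]
contact_force: [1.2, 0.7, 0.5]
opening: 0.144
finger_force: 58.8
time: 5.35
eef_pos: [0.5128, 0.0619, 0.289]
tcp_rot: [0.998, 0.071, -0.001, -0.0]
contact_force: [0.2, -0.3, 0.4]
opening: 0.145
finger_force: 58.8
time: 5.77
eef_pos: [0.5094, 0.2431, 0.2888]
tcp_rot: [0.998, 0.071, -0.001, 0.0]
contact_force: [0.3, -0.4, -0.6]
opening: 0.146
finger_force: 58.8
time: 6.18
eef_pos: [0.506, 0.4243, 0.2884]
tcp_rot: [0.998, 0.071, -0.001, 0.001]
contact_force: [-0.2, -0.5, -0.7]
opening: 0.146
finger_force: 58.8
time: 6.43
eef_pos: [0.5067, 0.4218, 0.2889]
tcp_rot: [0.998, 0.07, -0.001, 0.001]
contact_force: [0.5, 0.2, -0.9]
opening: 0.144
finger_force: 58.8
shift mm [  1.2  -4.8 138.9] turn 0.04 yaw 8.04 pos [0.5067 0.4218 0.2889] t 6.4333 F [ 0.5  0.2 -0.9] op 0.144
scene [417.70212514 132.06111423] [(array([418.7, 131.1]), 0.54)]
top [ 79.68992161 255.43522333] [(array([ 75.7, 255.6]), 0.74), (array([205.1, 179.4]), 0.22)]
```

```bash
python3 -m inch '[[1,0.001,-0.005,0.035,0],[1,0.001,-0.005,0.07,0],[1,0.001,-0.005,0.105,0],[1,0.001,-0.005,0.13,0],[1,0.001,-0.005,0.142,0]]'; python3 -m inch '[[1,0,0,0,0],[1,0,0,0,0],[1,0,0,0,0]]'
python3 - <<'E'
from h import *
go([.507,.4265,.123],8)
e=ctrl.get_state()["eef_pos"]
s=cam("scene");t=cam("top")
for p in(s,t):print(pix(p,e-[0,0,.1]),pix(p,[.507,.4265,.03]))
a=cv2.resize(s["pixels"][130:230,370:470,::-1],(395,395),interpolation=cv2.INTER_CUBIC);b=cv2.resize(t["pixels"][210:310,60:160,::-1],(395,395),interpolation=cv2.INTER_CUBIC)
cv2.imwrite("pics/m4.png",np.hstack([a,b]))
E
```

```text
time: 7.05
eef_pos: [0.5054, 0.4253, 0.1435]
tcp_rot: [0.998, 0.069, -0.003, 0.002]
contact_force: [-0.3, -0.0, -1.2]
opening: 0.146
finger_force: 58.8
time: 7.3
eef_pos: [0.5089, 0.4281, 0.1513]
tcp_rot: [0.998, 0.07, 0.002, -0.001]
contact_force: [0.0, 0.1, -0.5]
opening: 0.146
finger_force: 58.8
shift mm [-2.2  1.4 28.3] turn 0.01 yaw 8.01 pos [0.5089 0.4281 0.1513] t 7.3 F [ 0.   0.1 -0.5] op 0.146
[412.94752685 180.23976439] [410.98896762 187.21347456]
[105.33890992 265.09053285] [109.90051857 267.38159133]
```

View pics/m4.png

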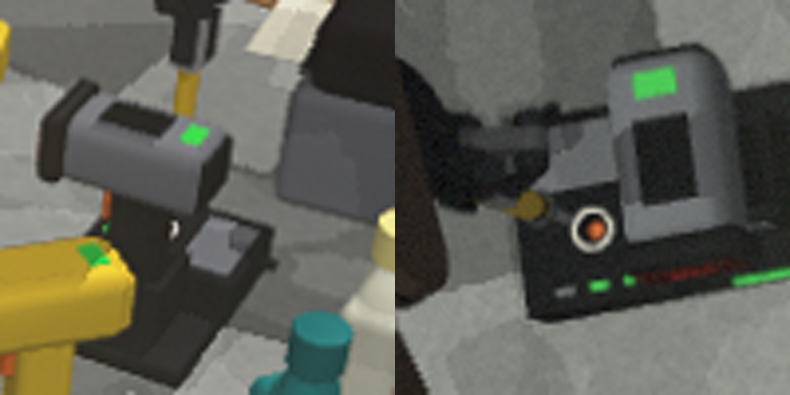

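The ring is at top (110.4,268.2) and the pin tip at about (105.6,266.2), in line with it once its height is allowed for. I correct by 2 mm and press.

```bash
python3 -m inch '[[1,-0.002,0.001,0,0],[1,-0.002,0.001,0.005,0],[1,-0.002,0.001,0.012,0],[1,-0.002,0.001,0.018,0],[1,-0.002,0.001,0.022,0]]';python3 -m inch '[[1,0,0,0,0],[1,0,0,0,0],[1,0,0,0,0]]'; python3 -m inch '[[1,0,0,0.002,0],[1,0,0,0.004,0],[1,0,0,0.006,0],[1,0,0,0.006,0],[1,0,0,0.006,0]]';  python3 - <<'E'
from h import *
go([.506,.4265,.121],8)
E
```

```text
time: 7.82
eef_pos: [0.5048, 0.4259, 0.1247]
tcp_rot: [0.998, 0.07, -0.001, 0.0]
contact_force: [-0.4, 0.9, -0.2]
opening: 0.148
finger_force: 58.9
time: 8.07
eef_pos: [0.5055, 0.4263, 0.1262]
tcp_rot: [0.998, 0.07, -0.0, 0.0]
contact_force: [-0.4, -0.2, -0.4]
opening: 0.148
finger_force: 59.0
time: 8.48
eef_pos: [0.5059, 0.4265, 0.1212]
tcp_rot: [0.998, 0.07, 0.001, -0.0]
contact_force: [-0.6, 0.1, 3.3]
opening: 0.148
finger_force: 59.3
shift mm [0.1 0.1 0.2] turn 0.04 yaw 8.04 pos [0.5059 0.4265 0.1212] t 8.4833 F [-0.6  0.1  3.3] op 0.148
```

```bash
python3 -m inch '[[1,0,0,0.001,0],[1,0,0,0.002,0],[1,0,0,0.002,0],[1,0,0,0.002,0],[1,0,0,0.002,0]]'; python3 -m inch '[[1,0,0,0.001,0],[1,0,0,0.001,0],[1,0,0,0.001,0],[1,0,0,0.001,0],[1,0,0,0.001,0]]'
```

```text
time: 8.9
eef_pos: [0.5063, 0.4267, 0.1206]
tcp_rot: [0.998, 0.07, 0.001, -0.0]
contact_force: [-1.0, -0.7, 8.5]
opening: 0.145
finger_force: 59.8
time: 9.32
eef_pos: [0.5065, 0.4268, 0.1204]
tcp_rot: [0.998, 0.07, 0.001, -0.0]
contact_force: [0.0, -1.6, 10.7]
opening: 0.151
finger_force: 60.0
```

The button is at its stop, with stiff contact at 10 N. I lift and return.

```bash
python3 -m inch '[[1,0,0,-0.02,0],[1,0,0,-0.06,0],[1,0,0,-0.1,0],[1,0,0,-0.14,0],[1,0,0,-0.175,0]]'; python3 -m inch '[[1,-0.005,0.03,0,0],[1,-0.01,0.07,0,0],[1,-0.014,0.11,0,0],[1,-0.018,0.15,0,0],[1,-0.022,0.18,0,0]]';python3 -m inch '[[1,-0.005,0.04,0,0],[1,-0.01,0.08,0,0],[1,-0.014,0.12,0,0],[1,-0.018,0.15,0,0],[1,-0.022,0.18,0,0]]';python3 -m inch '[[1,-0.005,0.04,0,0],[1,-0.01,0.08,0,0],[1,-0.014,0.12,0,0],[1,-0.018,0.15,0,0],[1,-0.022,0.18,0,0]]';python3 -m inch '[[1,-0.005,0.04,0,0],[1,-0.01,0.08,0,0],[1,-0.014,0.12,0,0],[1,-0.018,0.15,0,0],[1,-0.022,0.18,0,0]]';python3 -m inch '[[1,0,0,0,0],[1,0,0,0,0],[1,0,0,0,0]]'
python3 - <<'E'
from h import *
np.set_printoptions(precision=4,suppress=True)
go([.5205,-.3025,.17],8)
for n in("scene","top"):
    p=cam(n); u=pix(p,np.array(ctrl.get_state()["eef_pos"])-[0,0,.1]); print(n,u,[(np.round(d["at"],1),d["score"]) for d in ctrl.tip_of("stylus_tip",p)[:2]],[(np.round(d["at"],1),d["score"],atz(p,d["at"],.046)) for d in ctrl.tip_of("stylus_hole",p)[:1]])
    if n=="top": print(atz(p,(464.6,262.2),.046))
    c=pix(p,[.5205,-.3025,.046]);a,b=int(c[0])-15,int(c[1])-15
    g=p["pixels"][b:b+30,a:a+30].max(2).astype(float);
    m=g<60
    v,w=np.nonzero(m); print("dark",m.sum(),(w.mean()+a,v.mean()+b) if m.any() else 0)
E
```

```text
time: 9.73
eef_pos: [0.5052, 0.4262, 0.2942]
tcp_rot: [0.998, 0.07, 0.0, -0.0]
contact_force: [0.2, -0.1, -0.2]
opening: 0.145
finger_force: 59.0
time: 10.15
eef_pos: [0.5082, 0.2424, 0.2912]
tcp_rot: [0.998, 0.07, -0.001, 0.001]
contact_force: [-0.1, -0.3, 0.3]
opening: 0.145
finger_force: 59.0
time: 10.57
eef_pos: [0.5115, 0.0618, 0.2914]
tcp_rot: [0.998, 0.07, -0.001, -0.0]
contact_force: [0.4, 0.1, 0.4]
opening: 0.145
finger_force: 59.0
time: 10.98
eef_pos: [0.5149, -0.1195, 0.2913]
tcp_rot: [0.998, 0.07, -0.001, -0.0]
contact_force: [0.4, 0.4, -1.2]
opening: 0.144
finger_force: 59.0
time: 11.4
eef_pos: [0.5183, -0.3008, 0.291]
tcp_rot: [0.998, 0.07, -0.001, -0.001]
contact_force: [-0.0, 0.4, 0.7]
opening: 0.147
finger_force: 59.0
time: 11.65
eef_pos: [0.5186, -0.2984, 0.2913]
tcp_rot: [0.998, 0.07, -0.001, -0.001]
contact_force: [-0.1, 0.6, -1.5]
opening: 0.142
finger_force: 59.0
shift mm [  1.4   4.5 121.3] turn 0.02 yaw 8.02 pos [ 0.5186 -0.2984  0.2913] t 11.65 F [-0.1  0.6 -1.5] op 0.142
scene [166.4528 297.6664] [(array([165. , 296.4]), 0.66)] [(array([181.5, 361.2]), 0.85, array([ 0.5239, -0.305 ,  0.046 ]))]
dark 0 0
top [490.1687 250.4227] [(array([486.5, 250.9]), 0.44)] [(array([467.4, 262.6]), 0.74, array([ 0.5177, -0.3063,  0.046 ]))]
[ 0.5185 -0.3003  0.046 ]
dark 0 0
```

```bash
python3 -m inch '[[1,0.002,0.005,0.03,0],[1,0.002,0.005,0.06,0],[1,0.002,0.005,0.09,0],[1,0.002,0.005,0.12,0],[1,0.002,0.005,0.13,0]]'; python3 -m inch '[[1,0,0,0,0],[1,0,0,0,0],[1,0,0,0,0],[1,0,0,0,0],[1,0,0,0,0]]'
python3 - <<'E'
from h import *
go([.521,-.3033,.16],8)
e=ctrl.get_state()["eef_pos"]
s=cam("scene");t=cam("top")
for p in(s,t):print(pix(p,e-[0,0,.1]),pix(p,[.521,-.3033,.046]))
a=cv2.resize(s["pixels"][325:385,150:210,::-1],(395,395),interpolation=cv2.INTER_CUBIC);b=cv2.resize(t["pixels"][230:290,440:500,::-1],(395,395),interpolation=cv2.INTER_CUBIC)
cv2.imwrite("pics/m5.png",np.hstack([a,b]))
E
```

```text
time: 12.37
eef_pos: [0.5194, -0.3012, 0.157]
tcp_rot: [0.998, 0.07, -0.003, -0.003]
contact_force: [0.0, 0.9, -1.5]
opening: 0.15
finger_force: 59.0
time: 12.78
eef_pos: [0.5227, -0.3044, 0.1648]
tcp_rot: [0.998, 0.07, 0.001, 0.001]
contact_force: [-0.6, -0.5, 0.4]
opening: 0.146
finger_force: 59.0
shift mm [-1.5 -1.3  4.7] turn 0.04 yaw 8.04 pos [ 0.5227 -0.3044  0.1648] t 12.7833 F [-0.6 -0.5  0.4] op 0.146
[179.35032396 353.71253422] [181.25977856 359.64944934]
[469.48339289 258.89035446] [465.93056387 261.01609969]
```

View pics/m5.png

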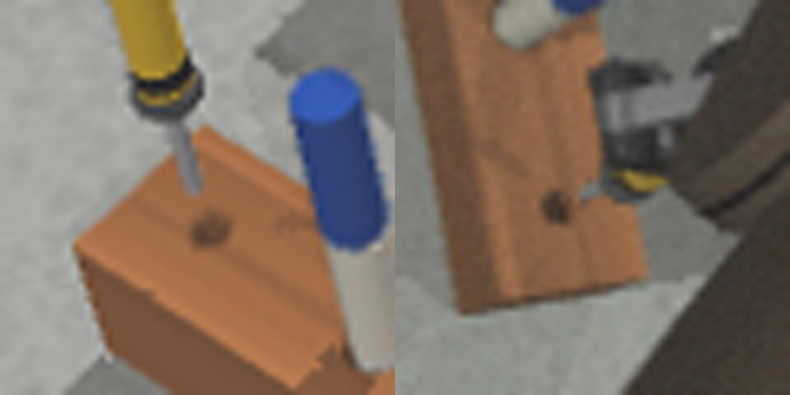

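Scene: the hole is at (182.0,359.9) and the pin tip at (179.6,354.2). Top: the hole is at (464.6,261.6) and the tip at (468.4,259.5). The correction is about -1.5 mm in tool x and -1.8 mm in tool y, and then insertion.

```bash
python3 -m inch '[[1,-0.0015,-0.0018,0,0],[1,-0.0015,-0.0018,0.005,0],[1,-0.0015,-0.0018,0.012,0],[1,-0.0015,-0.0018,0.018,0],[1,-0.0015,-0.0018,0.024,0]]';python3 -m inch '[[1,0,0,0,0],[1,0,0,0,0],[1,0,0,0,0],[1,0,0,0,0],[1,0,0,0,0]]'
```

```text
time: 13.3
eef_pos: [0.5195, -0.3018, 0.137]
tcp_rot: [0.998, 0.07, -0.0, -0.0]
contact_force: [-0.1, 0.9, -0.5]
opening: 0.15
finger_force: 59.0
time: 13.72
eef_pos: [0.5201, -0.3022, 0.1388]
tcp_rot: [0.998, 0.07, 0.0, 0.0]
contact_force: [0.3, -0.5, -0.1]
opening: 0.146
finger_force: 58.8
```

```bash
python3 -m inch '[[1,0,0,0.008,0],[1,0,0,0.016,0],[1,0,0,0.022,0],[1,0,0,0.027,0],[1,0,0,0.0305,0]]';python3 -m inch '[[1,0,0,0,0],[1,0,0,0,0],[1,0,0,0,0],[1,0,0,0,0]]'; python3 -c "
from h import *
go([.5205,-.3025,.108],8)"
```

```text
time: 14.13
eef_pos: [0.5198, -0.3018, 0.1079]
tcp_rot: [0.998, 0.07, -0.001, -0.001]
contact_force: [-4.2, 3.7, 15.5]
opening: 0.144
finger_force: 60.6
time: 14.47
eef_pos: [0.5199, -0.3019, 0.108]
tcp_rot: [0.998, 0.07, -0.0, -0.0]
contact_force: [-1.4, 2.0, 3.9]
opening: 0.145
finger_force: 59.1
shift mm [0.5 0.6 0. ] turn 0.04 yaw 8.04 pos [ 0.5199 -0.3019  0.108 ] t 14.4667 F [-1.4  2.   3.9] op 0.145
```

```bash
python3 -m inch '[[0.6,0,0,0,0],[0.3,0,0,0,0],[0,0,0,0,0],[0,0,0,0,0],[0,0,0,0,0]]';python3 -m inch '[[0,0,0,0,0],[0,0,0,-0.02,0],[0,0,0,-0.06,0],[0,0,0,-0.1,0],[0,0,0,-0.14,0]]';python3 -m inch '[[0,0,0,-0.03,0],[0,0,0,-0.03,0],[0,0,0,-0.03,0]]'
python3 - <<'E'
from h import *
go([.5345,.3492,.28],10)
s=cam("scene");print(pix(s,[.5205,-.302,.05]),pix(s,[.5205,-.302,.146]))
save(s,"m6.png",(120,290,240,410),4)
E
```

```text
time: 14.88
eef_pos: [0.5198, -0.3021, 0.1075]
tcp_rot: [0.998, 0.07, -0.0, -0.0]
contact_force: [-0.6, 0.4, 0.2]
opening: 0.845
finger_force: 0.0
time: 15.3
eef_pos: [0.5195, -0.3018, 0.2488]
tcp_rot: [0.998, 0.07, -0.0, -0.0]
contact_force: [0.0, -0.2, 0.0]
opening: 1.001
finger_force: 0.0
time: 15.55
eef_pos: [0.5209, -0.3029, 0.2811]
tcp_rot: [0.998, 0.07, 0.002, 0.002]
contact_force: [-0.3, -0.1, -0.3]
opening: 0.997
finger_force: 0.0
shift mm [ 104.6 -643.8   -1.4] turn -1.96 yaw 8.04 pos [ 0.5209 -0.3029  0.2811] t 15.55 F [-0.3 -0.1 -0.3] op 0.997
[181.2796743  357.58251443] [170.54738735 319.83566283]
```

View pics/m6.png

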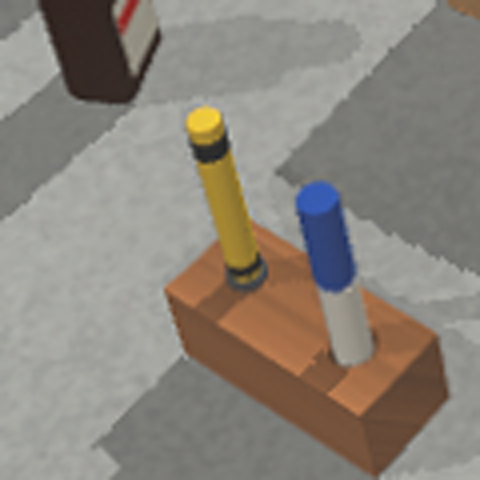

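The stylus is fully home, with its flange on the block at crop (245,272) and its top at crop (205,120). Next I go above the scanner.

```bash
python3 -m inch '[[0,0.005,-0.03,0,0],[0,0.011,-0.07,0,0],[0,0.017,-0.11,0,0],[0,0.022,-0.14,0,-1],[0,0.026,-0.16,0,-2]]';python3 -m inch '[[0,0.006,-0.04,0,0],[0,0.012,-0.08,0,0],[0,0.018,-0.12,0,0],[0,0.022,-0.14,0,0],[0,0.026,-0.16,0,0]]';python3 -m inch '[[0,0.006,-0.04,0,0],[0,0.012,-0.08,0,0],[0,0.018,-0.12,0,0],[0,0.022,-0.14,0,0],[0,0.026,-0.16,0,0]]';python3 -m inch '[[0,0.006,-0.04,0,0],[0,0.012,-0.08,0,0],[0,0.018,-0.12,0,0],[0,0.022,-0.14,0,0],[0,0.026,-0.16,0,0]]';python3 -m inch '[[0,0,0,0,0],[0,0,0,0,0],[0,0,0,0,0]]'
python3 - <<'E'
from h import *
go([.5345,.3492,.112],10)
t=cam("top");P=np.array([[dep(t,(u,v)) for u in range(80,180)] for v in range(215,300)])
m=(abs(P[...,2]-.152)<.005);print("head",cv2.minAreaRect(P[m][:,:2].astype(np.float32)),m.sum())
E
```

```text
time: 16.02
eef_pos: [0.5218, -0.1367, 0.2747]
tcp_rot: [0.996, 0.089, -0.002, -0.002]
contact_force: [-0.5, -0.2, -0.3]
opening: 1.002
finger_force: 0.0
time: 16.43
eef_pos: [0.5194, 0.0243, 0.2748]
tcp_rot: [0.996, 0.088, -0.002, -0.001]
contact_force: [0.3, 0.3, -0.1]
opening: 1.003
finger_force: 0.0
time: 16.85
eef_pos: [0.517, 0.1861, 0.2746]
tcp_rot: [0.996, 0.088, -0.003, 0.0]
contact_force: [0.5, 0.5, 0.5]
opening: 0.994
finger_force: 0.0
time: 17.27
eef_pos: [0.5148, 0.3479, 0.2742]
tcp_rot: [0.996, 0.088, -0.003, 0.001]
contact_force: [0.5, -0.1, -0.4]
opening: 0.994
finger_force: 0.0
time: 17.52
eef_pos: [0.5158, 0.3454, 0.2757]
tcp_rot: [0.996, 0.087, -0.002, 0.001]
contact_force: [-0.2, -0.6, 0.6]
opening: 0.997
finger_force: 0.0
shift mm [ 19.6  -0.7 163.6] turn 0.03 yaw 10.03 pos [0.5158 0.3454 0.2757] t 17.5167 F [-0.2 -0.6  0.6] op 0.997
head ((0.5210586190223694, 0.34942930936813354), (0.09819283336400986, 0.057010866701602936), 13.579296112060547) 1149
```

```bash
python3 -m inch '[[0,0.0196,-0.0007,0,0],[0,0.0196,-0.0007,0.03,0],[0,0.0196,-0.0007,0.055,0],[0,0.0196,-0.0007,0.075,0],[0,0.0196,-0.0007,0.09,0]]';python3 -m inch '[[0,0,0,0,0],[0,0,0,0,0],[0,0,0,0,0],[0,0,0,0,0]]'; python3 -c "
from h import *
go([.5345,.3492,.112],10)"
```

```text
time: 17.98
eef_pos: [0.5349, 0.3483, 0.1849]
tcp_rot: [0.996, 0.086, -0.002, 0.001]
contact_force: [-0.0, 0.2, -1.1]
opening: 1.004
finger_force: 0.0
time: 18.32
eef_pos: [0.5367, 0.3504, 0.19]
tcp_rot: [0.996, 0.087, 0.002, -0.001]
contact_force: [-0.7, -0.0, 0.2]
opening: 0.999
finger_force: 0.0
shift mm [-2.6  0.8 78. ] turn 0.01 yaw 10.01 pos [0.5367 0.3504 0.19  ] t 18.3167 F [-0.7 -0.   0.2] op 0.999
```

```bash
python3 -m inch '[[0,-0.002,0.001,0.025,0],[0,-0.002,0.001,0.045,0],[0,-0.002,0.001,0.06,0],[0,-0.002,0.001,0.07,0],[0,-0.002,0.001,0.077,0]]';python3 -m inch '[[0,0,0,0,0],[0,0,0,0,0],[0,0,0,0,0]]';python3 -m inch '[[0.5,0,0,0,0],[1,0,0,0,0],[1,0,0,0,0],[1,0,0,0,0],[1,0,0,0,0]]' 40;python3 -m inch '[[1,0,0,0,0],[1,0,0,0,0],[1,0,0,0,0]]'
```

```text
time: 18.73
eef_pos: [0.534, 0.349, 0.1107]
tcp_rot: [0.996, 0.087, 0.0, -0.0]
contact_force: [0.2, -0.4, 0.5]
opening: 0.999
finger_force: 0.0
time: 18.98
eef_pos: [0.5348, 0.3494, 0.1124]
tcp_rot: [0.996, 0.087, 0.001, -0.0]
contact_force: [0.3, 0.1, -0.1]
opening: 0.999
finger_force: 0.0
time: 19.4
eef_pos: [0.5344, 0.3491, 0.1118]
tcp_rot: [0.996, 0.087, 0.001, -0.0]
contact_force: [0.3, -0.9, 3.2]
opening: 0.602
finger_force: 42.5
time: 19.65
eef_pos: [0.5345, 0.3492, 0.1118]
tcp_rot: [0.996, 0.087, 0.001, -0.0]
contact_force: [-0.5, -2.0, 4.9]
opening: 0.604
finger_force: 42.6
```

```bash
python3 -m inch '[[1,0,0,-0.012,0],[1,0,0,-0.03,0],[1,0,0,-0.05,0],[1,0,0,-0.07,0],[1,0,0,-0.08,0]]';python3 -m inch '[[1,0,0,0,0],[1,0,0,0,0],[1,0,0,0,0],[1,0,0,0,0],[1,0,0,0,0]]'
python3 - <<'E'
from h import *
go([.5345,.3492,.19],10)
s=cam("scene");t=cam("top")
a=cv2.resize(s["pixels"][90:240,320:470,::-1],(395,395));b=cv2.resize(t["pixels"][200:320,60:180,::-1],(395,395))
cv2.imwrite("pics/m7.png",np.hstack([a,b]))
E
```

```text
time: 20.07
eef_pos: [0.5341, 0.3494, 0.193]
tcp_rot: [0.996, 0.088, 0.001, -0.001]
contact_force: [1.1, -0.4, 0.3]
opening: 0.603
finger_force: 42.1
time: 20.48
eef_pos: [0.533, 0.3487, 0.1889]
tcp_rot: [0.996, 0.087, -0.001, 0.0]
contact_force: [0.0, -0.8, -0.7]
opening: 0.603
finger_force: 42.1
shift mm [ 1.6 -0.3 -1.1] turn 0.03 yaw 10.03 pos [0.533  0.3487 0.1889] t 20.4833 F [ 0.  -0.8 -0.7] op 0.603
```

View pics/m7.png

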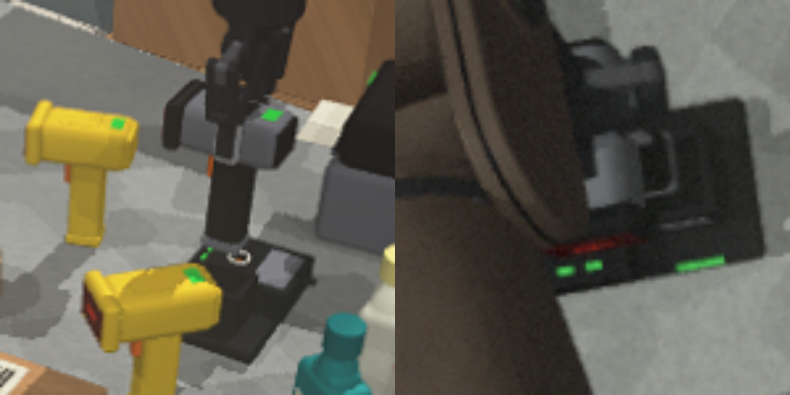

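The scanner is out and held upright, with its handle bottom clear above the station at scene crop (228,245). The moves cannot tilt the tool. So I will move behind the fixed station, lower the handle behind the pocket's rear wall, and push it nose-ward so the handle swings back between the pads.

```bash
python3 -m inch '[[1,0.015,0,0,0],[1,0.035,0,0,0],[1,0.055,0,0,0],[1,0.063,0,0,0],[1,0.063,0,0,0]]';python3 -m inch '[[1,0,0,0,0],[1,0,0,0.015,0],[1,0,0,0.035,0],[1,0,0,0.055,0],[1,0,0,0.068,0]]';python3 -m inch '[[1,0,0,0,0],[1,0,0,0,0],[1,0,0,0,0],[1,0,0,0,0]]'; python3 -c "
from h import *
go([.5345+.06*.985,.3492+.06*.174,.12],10)"
```

```text
time: 21.0
eef_pos: [0.5971, 0.3598, 0.1902]
tcp_rot: [0.996, 0.087, -0.0, 0.0]
contact_force: [-1.0, -0.7, -0.7]
opening: 0.605
finger_force: 42.1
time: 21.42
eef_pos: [0.5934, 0.3594, 0.1193]
tcp_rot: [0.996, 0.088, -0.002, 0.001]
contact_force: [-0.4, -0.4, -2.4]
opening: 0.604
finger_force: 42.1
time: 21.75
eef_pos: [0.5968, 0.3605, 0.1248]
tcp_rot: [0.996, 0.088, 0.002, -0.001]
contact_force: [0.7, -0.1, -1.8]
opening: 0.599
finger_force: 42.1
shift mm [-3.3  0.3  4.8] turn 0.04 yaw 10.04 pos [0.5968 0.3605 0.1248] t 21.75 F [ 0.7 -0.1 -1.8] op 0.599
```

```bash
python3 -m inch '[[1,-0.005,0,0.004,0],[1,-0.012,0,0.004,0],[1,-0.02,0,0.004,0],[1,-0.03,0,0.004,0],[1,-0.04,0,0.004,0]]' 25;python3 -m inch '[[1,0,0,0,0],[1,0,0,0,0]]'
python3 - <<'E'
from h import *
go([.5345-.032*.985,.3492-.032*.174,.12],10)
s=cam("scene")
save(s,"m8.png",(340,90,460,230),4)
E
```

```text
time: 22.17
eef_pos: [0.5583, 0.3529, 0.1206]
tcp_rot: [0.996, 0.088, 0.004, -0.0]
contact_force: [5.0, -1.7, -1.4]
opening: 0.602
finger_force: 39.1
time: 22.33
eef_pos: [0.5568, 0.3531, 0.1202]
tcp_rot: [0.996, 0.088, 0.001, -0.0]
contact_force: [2.3, 0.2, 0.9]
opening: 0.602
finger_force: 39.2
shift mm [-54.6  -0.1   0.1] turn 0.05 yaw 10.05 pos [0.5568 0.3531 0.1202] t 22.3333 F [2.3 0.2 0.9] op 0.602
```

View pics/m8.png

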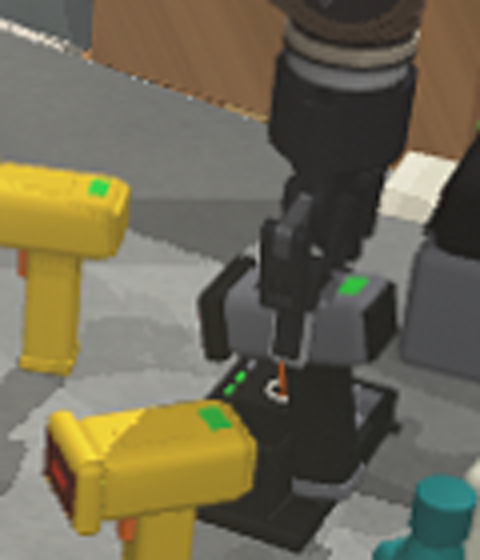

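The handle is swinging back against the pocket's rear wall, and the head is tipping nose-down about the pads with only 2–5 N. I continue.

```bash
python3 -m inch '[[1,-0.01,0,0,0],[1,-0.02,0,0,0],[1,-0.03,0,0,0],[1,-0.04,0,0,0],[1,-0.05,0,0,0]]';python3 -m inch '[[1,-0.004,0,0,0],[1,-0.004,0,0,0],[1,-0.004,0,0,0]]';python3 -m inch '[[1,0,0,0,0],[1,0,0,0,0],[1,0,0,0,0]]' 60
python3 - <<'E'
from h import *
go([.5345-.032*.985,.3492-.032*.174,.12],10)
s=cam("scene");
for d in ctrl.tip_of("scanner_window",s)[:3]:print(d)
save(s,"m9.png",(340,90,460,230),4)
E
```

```text
time: 22.8
eef_pos: [0.5077, 0.3446, 0.1194]
tcp_rot: [0.996, 0.087, 0.001, -0.001]
contact_force: [4.6, 1.1, -0.4]
opening: 0.606
finger_force: 38.2
time: 23.05
eef_pos: [0.5028, 0.3438, 0.1194]
tcp_rot: [0.996, 0.087, -0.001, -0.0]
contact_force: [1.4, 0.9, 2.1]
opening: 0.606
finger_force: 37.9
time: 23.3
eef_pos: [0.5033, 0.3438, 0.1189]
tcp_rot: [0.996, 0.087, -0.0, -0.0]
contact_force: [0.5, 0.3, 1.6]
opening: 0.6
finger_force: 60.4
shift mm [-0.3  0.1 -1.1] turn 0.03 yaw 10.03 pos [0.5033 0.3438 0.1189] t 23.3 F [0.5 0.3 1.6] op 0.6
{'at': [383.1, 173.0], 'score': 0.94}
{'at': [354.8, 209.8], 'score': 0.73}
{'at': [330.5, 141.2], 'score': 0.56}
```

View pics/m9.png

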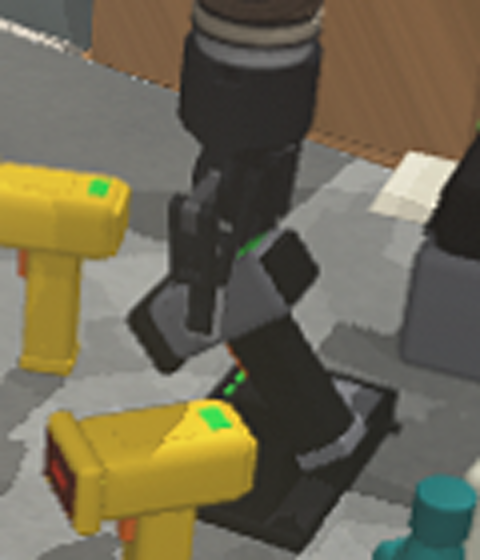

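The scanner is tilted about 45° nose-down, with the grip at 60 N. I lift straight up and carry it over to the parcel.

```bash
python3 -m inch '[[1,0,0,-0.015,0],[1,0,0,-0.04,0],[1,0,0,-0.07,0],[1,0,0,-0.1,0],[1,0,0,-0.13,0]]' 80;python3 -m inch '[[1,0,0,-0.018,0],[1,0,0,-0.03,0],[1,0,0,-0.03,0],[1,0,0,-0.03,0]]';python3 -m inch '[[1,0.008,0.025,0,0],[1,0.018,0.055,0,0],[1,0.028,0.085,0,0],[1,0.038,0.12,0,0],[1,0.047,0.147,0,0]]';python3 -m inch '[[1,0.01,0.03,0,0],[1,0.02,0.06,0,0],[1,0.03,0.09,0,0],[1,0.04,0.125,0,0],[1,0.047,0.147,0,0]]';python3 -m inch '[[1,0,0,0,0],[1,0,0,0,0],[1,0,0,0,0],[1,0,0,0,0]]'
python3 - <<'E'
from h import *
np.set_printoptions(precision=4,suppress=True)
go([.646,.0707,.242],10)
e=ctrl.get_state()["eef_pos"]
for n in("scene","top"):
    p=cam(n)
    print(n,[(np.round(d["at"],1),round(d["score"],2)) for d in ctrl.tip_of("scanner_window",p)[:3]],[(np.round(d["at"],1),round(d["score"],2)) for d in ctrl.tip_of("scanner",p)[:3]])
    for th in(35,45,55):
        g=e+[0,0,.019];a=np.radians(th);f=np.array([-np.cos(a)*.985,-np.cos(a)*.174,-np.sin(a)]);d=np.array([np.sin(a)*.985,np.sin(a)*.174,-np.cos(a)])
        print(th,pix(p,g+.062*f),pix(p,g+.117*d-.002*-f*-1))
    globals()[n]=p["pixels"]
u=scene[110:290,270:450,::-1]
cv2.imwrite("pics/m10.png",cv2.resize(u,(580,580),interpolation=cv2.INTER_CUBIC))
E
```

```text
time: 23.82
eef_pos: [0.5012, 0.3428, 0.2475]
tcp_rot: [0.996, 0.087, -0.004, 0.001]
contact_force: [0.3, -0.2, -1.5]
opening: 0.599
finger_force: 81.6
time: 24.15
eef_pos: [0.5025, 0.3433, 0.2773]
tcp_rot: [0.996, 0.087, -0.002, 0.0]
contact_force: [-0.2, 0.4, -1.6]
opening: 0.602
finger_force: 81.6
time: 24.57
eef_pos: [0.5743, 0.2048, 0.275]
tcp_rot: [0.996, 0.087, -0.003, 0.001]
contact_force: [0.7, 0.3, -1.3]
opening: 0.604
finger_force: 81.9
time: 24.98
eef_pos: [0.6466, 0.0675, 0.2747]
tcp_rot: [0.996, 0.087, -0.003, 0.0]
contact_force: [0.4, 0.4, -2.4]
opening: 0.597
finger_force: 81.9
time: 25.32
eef_pos: [0.6461, 0.0717, 0.2773]
tcp_rot: [0.996, 0.088, -0.001, -0.0]
contact_force: [0.6, -0.0, -1.3]
opening: 0.602
finger_force: 81.7
shift mm [-0.1  1.  35.3] turn 0.11 yaw 10.11 pos [0.6461 0.0717 0.2773] t 25.3167 F [ 0.6 -0.  -1.3] op 0.602
scene [(array([330.7, 140.8]), 0.98), (array([352.2, 209.5]), 0.86), (array([360.7, 185.8]), 0.59)] [(array([378.5, 244.9]), 0.85), (array([351.5, 179.8]), 0.79), (array([423.1, 225.7]), 0.59)]
35 [355.9874 180.8799] [414.6389 229.3455]
45 [359.2176 185.9717] [423.9039 226.1552]
55 [363.1424 190.6331] [432.2679 221.2121]
top [(array([122.5, 379.9]), 0.66)] [(array([130.9, 346.4]), 0.63)]
35 [284.7801 195.488 ] [274.5912 140.2918]
45 [284.2022 192.7869] [272.8847 129.3097]
55 [283.4849 189.152 ] [271.3053 118.8573]
```

View pics/m10.png

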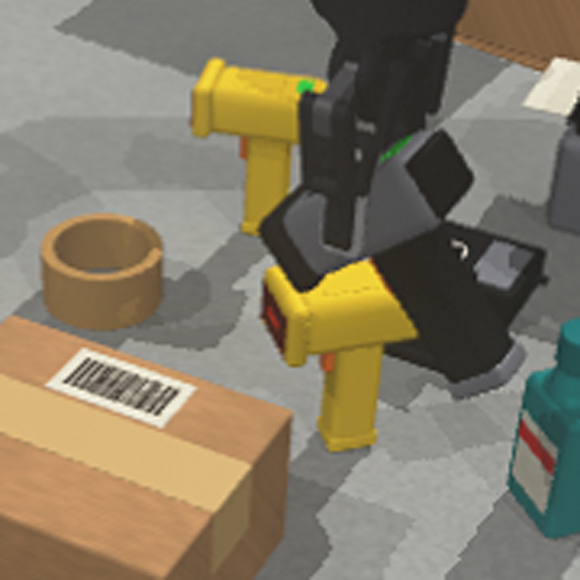

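The pivoted scanner is held in the air. Its window is at scene (360.7,185.8) and its handle end at (423,225.7), which matches a 45° tilt, and the label is ahead of it. I lower it 35 mm onto the sight line.

```bash
python3 -m inch '[[1,0,0.001,0.01,0],[1,0,0.001,0.02,0],[1,0,0.001,0.028,0],[1,0,0.001,0.033,0],[1,0,0.001,0.035,0]]';python3 -m inch '[[1,0,0,0,0],[1,0,0,0,0],[1,0,0,0,0],[1,0,0,0,0],[1,0,0,0,0]]';python3 -m inch '[[1,0,0,0,0],[1,0,0,0,0],[1,0,0,0,0],[1,0,0,0,0],[1,0,0,0,0]]'
python3 - <<'E'
from h import *
from scipy.optimize import least_squares
np.set_printoptions(precision=4,suppress=True)
go([.646,.0707,.242],10)
e=ctrl.get_state()["eef_pos"];g=e+[0,0,.019]
def ax(th):
    a=np.radians(th);return np.array([-np.cos(a)*.985,-np.cos(a)*.174,-np.sin(a)]),np.array([np.sin(a)*.985,np.sin(a)*.174,-np.cos(a)])
p=cam("scene")
print([(np.round(d["at"],1),round(d["score"],2)) for d in ctrl.tip_of("stylus_tip",p)[:2]], [(np.round(d["at"],1),round(d["score"],2),atz(p,d["at"],.111)) for d in ctrl.tip_of("label",p)[:1]])
W=[d["at"] for d in ctrl.tip_of("scanner_window",p)];S=[d["at"] for d in ctrl.tip_of("scanner",p)]
for q,o in((W,lambda t:g+.062*ax(t)[0]),(S,lambda t:g+.117*ax(t)[1])):
    ref=pix(p,o(45));c=min(q,key=lambda u:np.hypot(*(np.array(u)-ref)))
    th=min(np.arange(25,70,.5),key=lambda t:np.hypot(*(pix(p,o(t))-c)));print(ref,c,"tilt",th)
L=np.array([.4982,.0447,.111])
for th in(40,45,50):
    f,d=ax(th);v=L-(g+.062*f);print(th,"dist",v@f,"up",-v@d,"side",v@np.cross(f,d))
E
```

```text
time: 26.03
eef_pos: [0.6463, 0.0695, 0.2413]
tcp_rot: [0.996, 0.087, -0.002, -0.0]
contact_force: [-0.3, -0.5, -2.0]
opening: 0.598
finger_force: 81.7
time: 26.45
eef_pos: [0.6476, 0.0695, 0.2445]
tcp_rot: [0.996, 0.087, 0.001, 0.0]
contact_force: [-0.9, -0.2, -1.8]
opening: 0.6
finger_force: 81.7
time: 26.87
eef_pos: [0.6473, 0.0695, 0.2438]
tcp_rot: [0.996, 0.087, 0.0, 0.0]
contact_force: [-0.2, 0.2, -1.9]
opening: 0.594
finger_force: 81.7
shift mm [-1.  -1.4  1.8] turn 0.04 yaw 10.04 pos [0.6473 0.0695 0.2438] t 26.8667 F [-0.2  0.2 -1.9] op 0.594
[(array([185.6, 369.6]), 0.74)] [(array([308.2, 225.7]), 0.65, array([0.4893, 0.0533, 0.111 ]))]
[357.9674 202.2442] [363.2, 200.7] tilt 48.5
[420.3338 242.3685] [422.5, 241.3] tilt 47.5
40 dist 0.15136351526228084 up -0.019189110832474324 side -0.0015039823533758748
45 dist 0.1522253383934695 up -0.0005189403087737402 side -0.0015039823533758623
50 dist 0.1514566591464 up 0.018155533365309364 side -0.0015039823533758618
```

```bash
python3 -m inch '[[1,0,-0.001,-0.002,0],[1,0,-0.001,-0.004,0],[1,0,-0.001,-0.004,0],[1,0,-0.001,-0.004,0],[1,0,-0.001,-0.004,0]]';python3 -m inch '[[1,0,0,0,0],[1,0,0,0,0],[1,0,0,0,0],[1,0,0,0,0],[1,0,0,0,0]]';python3 -m inch '[[1,0,0,0,0],[1,0,0,0,0],[1,0,0,0,0],[1,0,0,0,0],[1,0,0,0,0]]'; python3 -c "
from plant import ctrl
print(ctrl.get_state()['dq'],ctrl.sign_off())"
```

```text
time: 27.53
eef_pos: [0.6471, 0.0705, 0.248]
tcp_rot: [0.996, 0.087, 0.0, 0.0]
contact_force: [-0.9, -0.6, -0.8]
opening: 0.599
finger_force: 81.7
time: 27.95
eef_pos: [0.6471, 0.0705, 0.2478]
tcp_rot: [0.996, 0.087, -0.0, -0.0]
contact_force: [0.1, 0.4, -1.5]
opening: 0.601
finger_force: 81.7
time: 28.37
eef_pos: [0.6471, 0.0705, 0.2478]
tcp_rot: [0.996, 0.087, 0.0, 0.0]
contact_force: [-0.5, -0.6, -1.5]
opening: 0.601
finger_force: 81.7
the job is handed in; nothing more can be done
[-0.00027005 -0.00042061  0.00193681  0.00109771 -0.00264584 -0.00088203] None
```

I handed the job in at about 28 s, with no verdict returned: the button was pressed to its stop, the stylus is back fully home in its hole, and the scanner is held still in the air about 45–48° nose-down, aimed at the label from about 15 cm.

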